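# Pack the sample vials and hold the dock's index pin open

## Task

The open steel sample box stands in its dock, locked there by a spring-loaded index pin, with one vial already in it. Stand the two loose vials, the large and the small one, upright on the box's floor in the free space beside that vial and let go of them; only then grip the pin's round knob, pull it straight up as far as it goes, and finish while still holding it fully up, clear of its hole, so that a colleague could lift the box away. Leave the box seated in the dock with its first vial standing in it, and do not shift the brass weight or the wooden stamp.

Things in the scene. Friction and masses are not known exactly. Their poses are not given: they have to be found in the camera images.
- dock: Fixed aluminium plate, x -112 to +62 mm, y +-34 mm, top at z = 10 mm, with low rails and a dark steel bracket. Origin on the table below the seated box's centre; x along the plate, away from the bracket. Bracket post at x -102 to -90 mm; its 18 mm wide arm (top z = 54 mm) carries the pin's barrel (nut 21 mm across, top z = 60 mm) upright at x = -66 mm, y = 0, over the box's lug.
- vial_box: Loose open steel box, 0.5 kg, in the dock; origin at the centre of its underside (10 mm above the table), x as the dock's. Inside 100 mm (x -50 to +50) by 37 mm (y), floor 4 mm above the origin; flared rim 113 x 48 mm, its top 26 mm above the origin. The vials stand in one row along x. At its -x end a flat lug, 28 x 30 x 8 mm, with a 12 mm hole at x = -66 mm for the pin.
- boxed_vial_mid (a point): The vial that already stands in the box, at its +x end: 31 mm diameter, 62 mm tall, the same shape as the large loose vial. The point is its centre, half-way up; z along its axis.
- large_vial_mid (a point): Loose large vial standing on the table: round body 31 mm in diameter up to 50 mm, above that a cap 20 mm in diameter, 62 mm tall in all, about 35 g. The point is its centre, half-way up (31 mm above its underside); z along its axis.
- small_vial_mid (a point): Loose small vial standing on the table: round body 26 mm in diameter up to 42 mm, above that a cap 17 mm in diameter, 52 mm tall in all, about 28 g. The point is its centre, half-way up (26 mm above its underside); z along its axis.
- index_pin (a joint): Upward travel of the index pin in m: 0 = seated in the lug's hole, 0.020 = fully pulled against the stop. A spring pushes it down: about 4 N at 0 and 8 N at 0.020; it springs back when let go. It only slides, straight up and down.
- pin_knob (a point): Centre of the pin's round black knob, 26 mm in diameter and 20 mm tall, axis vertical, 79 mm above the table when seated; it rises with the pin. The barrel below the knob is 16 mm across, its top 19 mm below this point when the pin is seated.
- pin_tip (a point): Lower end of the 8 mm steel pin, 4 mm above the table when seated; the top of the lug is 18 mm above the table. The pin has cleared the hole when its tip is above that.
- weight_mid (a point): Bystander: brass weight, 21 mm diameter, 24 mm tall, standing between the places of the two loose vials; the point is half-way up. Leave it alone.
- stamp_mid (a point): Bystander: wooden hand stamp, 37 x 48 mm foot, 74 mm tall, standing in front of the dock; the point is half-way up. Leave it alone.
There are look-alikes about, which are no part of the job. Leave any purple look-alike of the part that bears large_vial_mid alone.

How it is judged:
By the outcome, as a careful person would: the job done as asked, in the order asked, and still so for the second after the job is handed in, while the arm keeps its last pose, push and grip.
It also fails if it takes over 58 s, if anything falls off the work surface, if the arm or the gripper's body presses on something with over 40 N, if the wrist force passes 120 N, or if a joint passes its speed limit or range.

## Robot

A 6-joint arm with a two-finger parallel gripper is mounted at the origin on the work surface; the furniture and walls round the work are solid. World frame = base frame: x ahead of the robot, y to its left, z up, the work surface at z = 0. Lengths are in mm, angles in rad, forces in N, time in s.
With the tool pointing down it reaches from about 425 to 950 mm from the base axis. Payload 3.5 kg.
Tool frame: the origin (TCP) lies on the centre line of the jaws, within the pads' length; the fingertips stand ctrl.tips_ahead ahead of it and the grasp point (between the pads) lies 3 mm ahead of it (ctrl.tips_ahead is the distance from the TCP to the fingertips, in mm); z points along the fingers, x is the direction in which the jaws open and shut, and the axes are right-handed (so a half turn about z gives the same grasp; the last joint's range is limited). The gripper opens to 85 mm and grips with 20 to 120 N. Pads are 22 mm wide; open, the fingers measure 114 mm over their backs; the gripper's body (76 mm by 85 mm) begins 54 mm behind the grasp point. The pads swing forward as they close: fully open they stand 13 mm farther back than shut.
Start: joints at [1.138, 0.286, 1.577, -0, 1.279, -0.15], TCP at [188.319, 648.184, 253.325] pointing down, gripper open.
Joint ranges: [-2.77, 2.77], [-0.9, 2.22], [0.21, 2.48], [-1.53, 4.67], [0.24, 2.81], [-2.84, 2.84]. Speed limits (rad/s): [2.79, 2.79, 3.14, 3.14, 3.14, 3.14].

## Interface

Orientations are given as [roll, pitch, yaw] about the fixed x, y, z axes, in that order (R = Rz(yaw) Ry(pitch) Rx(roll)).
In Python, from plant import ctrl gives the robot as it stands. Calls block until the motion is done:
- ctrl.goto(position, orientation): joint-space move of the TCP to a pose.
- ctrl.line_to(position, attitude=None, rate=150, f_stop=None): straight line of the TCP; attitude=None keeps the orientation; rate is the mean speed in mm/s. With f_stop (N) it stops when the force on the tool has changed by that much, and returns True; else False.
- ctrl.set_joints(angles): joint-space move.
- ctrl.grip(opening, grasp_force=None): finger opening in mm; grasp_force is the grip in N (None keeps the last); returns when the fingers have stopped.
- ctrl.wait(seconds).
- ctrl.inverse_kinematics(position, orientation): joint angles nearest the present ones, or None.
- ctrl.observe(): the state.
- ctrl.read_camera(name): name is "scene" or "top" or "wrist"; returns a dict with "color" (480x640x3 uint8, red, green, blue), "K" (3x3 intrinsics, pixels), "rvec" (rotation vector, rad) and "tvec" (3), from world to camera coordinates, as OpenCV has them. Camera axes: x right, y down, z forward; pixel columns grow to the right and rows downward; lengths in mm; the calibration is good to about 2 mm. A picture is of the moment at which its call begins. There is no depth.
A pose or a line that the arm cannot do raises ctrl.Unreachable and nothing moves.
- ctrl.close_job(): hands the job in, once; it reports no verdict.
The state is a dict: "t": time; "qpos": joint angles; "qvel": joint speeds; "joint_torque": joint torques, N m; "tcp_pos": TCP position; "orientation": TCP orientation; "ft_force": force on the tool from outside, world axes, zero at the start; "torque": the same for the moment, N m; "width": finger opening in mm.
Only numpy, scipy, OpenCV 4.12 (cv2) and the standard library are available. Lean on these libraries where they do the work, as an engineer would, in place of code of your own. Each camera call takes 0.05 s, during which the arm holds its last target.

## Working session

There is one attempt and no reset: what is moved stays moved. The work goes in short steps, each a Python script; the robot and the scene stay as the last script left them, time stands still between calls to the robot, and variables do not carry over. Pictures are saved under pics/ and viewed, and the job is handed in when it is done.

```bash
ls; mkdir -p pics
cat > h.py <<'E'
import numpy as np, cv2
from plant import ctrl
def snap(name,fn):
    d=ctrl.read_camera(name)
    cv2.imwrite('pics/'+fn+'.png',d['color'][:,:,::-1])
    np.savez('pics/'+fn+'.npz',K=d['K'],rvec=d['rvec'],tvec=d['tvec'])
    return d
def load(fn):
    d=np.load('pics/'+fn+'.npz'); return d
def ray(d,uv):
    R=cv2.Rodrigues(np.array(d['rvec'],float))[0]; t=np.array(d['tvec'],float).ravel()
    c=-R.T@t; v=R.T@np.linalg.inv(d['K'])@np.array([uv[0],uv[1],1.0]); return c,v/np.linalg.norm(v)
def onz(d,uv,z):
    c,v=ray(d,uv); return c+v*(z-c[2])/v[2]
def tri(obs):
    A=np.zeros((3,3));b=np.zeros(3)
    for d,uv in obs:
        c,v=ray(d,uv);P=np.eye(3)-np.outer(v,v);A+=P;b+=P@c
    p=np.linalg.solve(A,b)
    return p
def proj(d,p):
    return cv2.projectPoints(np.array([p],float),np.array(d['rvec'],float),np.array(d['tvec'],float),np.array(d['K'],float),None)[0].ravel()
def crop(fn,out,x0,y0,x1,y1,k):
    im=cv2.imread('pics/'+fn+'.png')[y0:y1,x0:x1]
    cv2.imwrite('pics/'+out+'.png',cv2.resize(im,None,fx=k,fy=k,interpolation=cv2.INTER_CUBIC))
E
python3 - <<'E'
from h import *
np.set_printoptions(precision=1,suppress=True)
for n in ['scene','top','wrist']:
    d=snap(n,n+'0'); print(n,ray(d,(320,240)),d['K'][0,0])
o=ctrl.observe();print(o['t'],o['tcp_pos'],o['orientation'],ctrl.tips_ahead,o['width'])
E
```

```text
pics
scene (array([ 198.9, -663.5,  690.8]), array([ 0.4,  0.6, -0.7])) 560.2621289885351
top (array([ 436.5, -166.7,  928.6]), array([ 0.1,  0.1, -1. ])) 536.4707139015507
wrist (array([125.4, 666.4, 373.6]), array([ 0.2, -0.1, -1. ])) 427.1639705521634
0.15 [188.1 647.8 252.2] [-3.1  0.   1.3] 22.0 85.40690794278181
```

View pics/scene0.png

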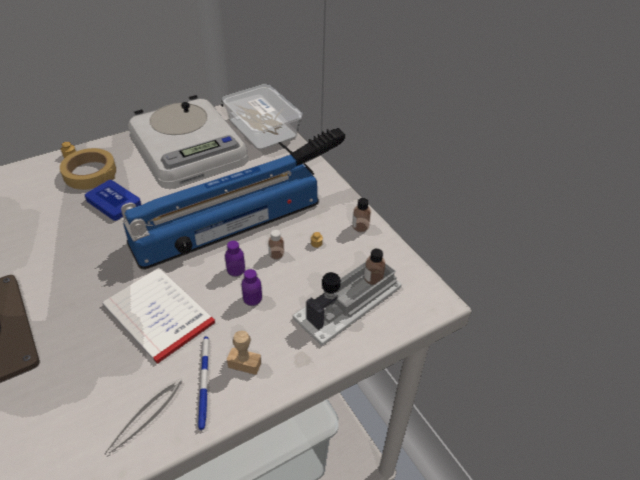

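View pics/top0.png

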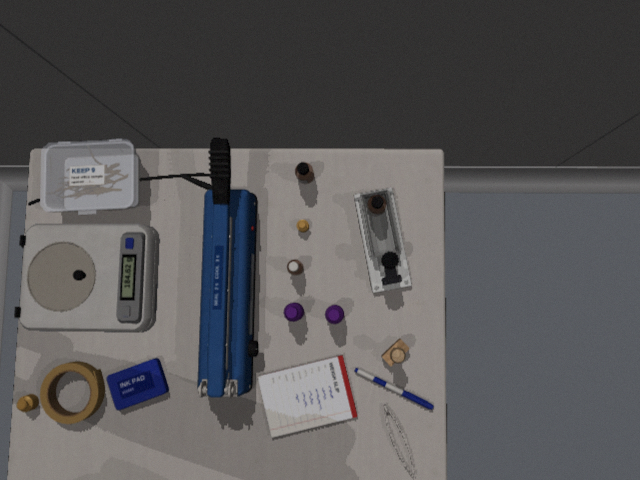

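View pics/wrist0.png

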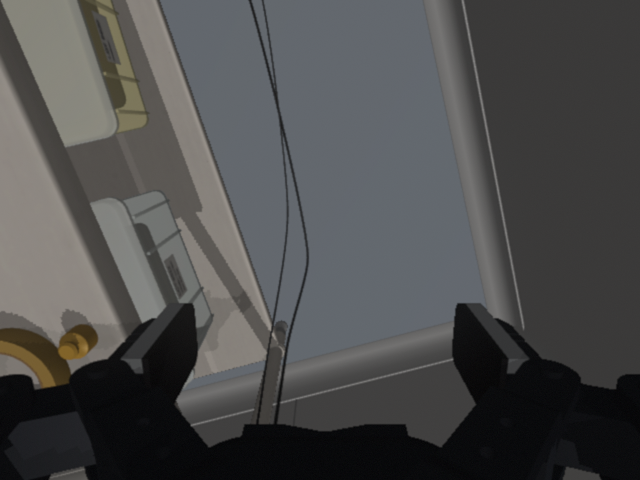

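Candidates for the vials in the scene view: brown with black cap at (362,215), brown with pale cap at (276,245), purple at (235,258) and (251,288), and the boxed brown one at (375,266). I take (362,215) as large and (276,245) as small. The crops will check this.

Run:
```python
from h import *
crop('scene0','sc1',215,185,415,345,4)
crop('top0','tc1',270,150,430,310,3.75)
```

```text
(no output)
```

View pics/sc1.png

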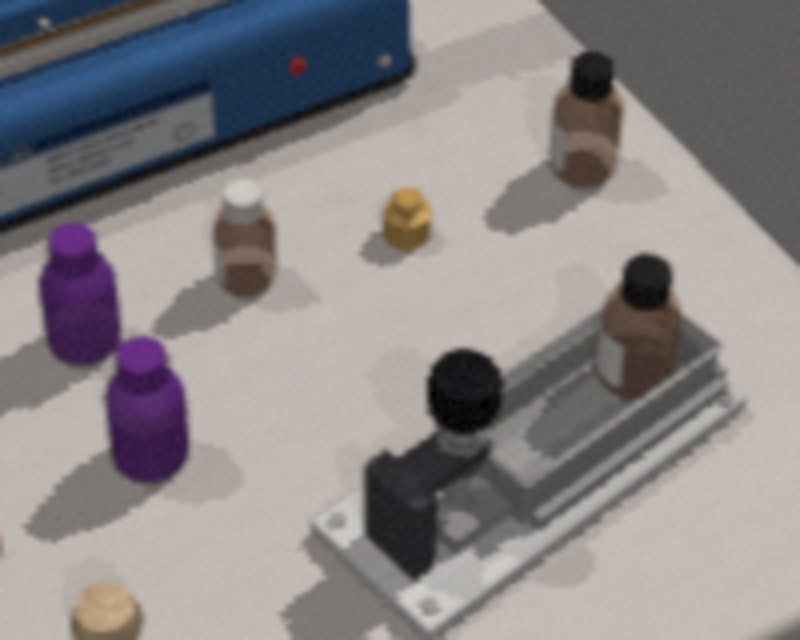

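View pics/tc1.png

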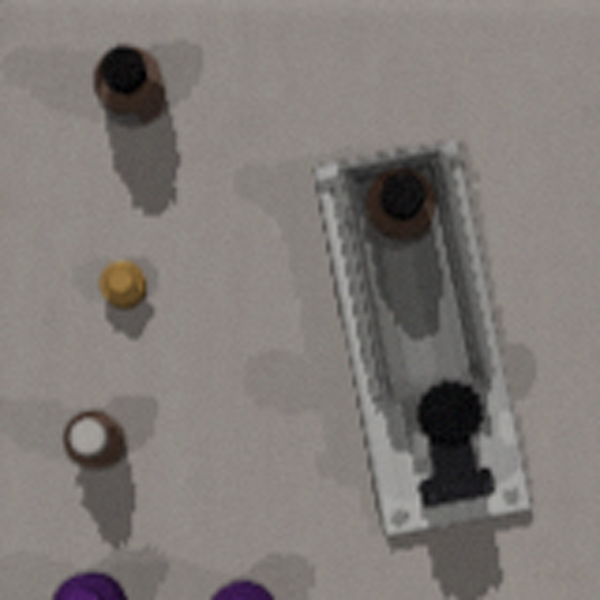

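Run:
```python
from h import *
np.set_printoptions(precision=1,suppress=True)
s=load('scene0');t=load('top0')
S=lambda x,y:(215+x/4-.4,185+y/4-.4); T=lambda x,y:(270+x/3.75-.4,150+y/3.75-.4)
for n,a,b in [('large top',(592,65),(124,71)),('small top',(243,192),(88,436)),('boxed top',(648,268),(403,195)),('knob top',(466,368),(450,411)),('weight',(407,197),(123,285)),
 ('plate corner nearbracket L',(313,525),(388,534)),('plate corner near R',(430,632),(531,510)),('rim +x right',(718,342),(463,145)),
 ]:
    p=tri([(s,S(*a)),(t,T(*b))]); print(n,p,'res',proj(s,p)-S(*a),proj(t,p)-T(*b))
print('platecorner onz',onz(t,T(388,534),10),onz(t,T(531,510),10),onz(s,S(313,525),10),onz(s,S(430,632),10))
print('rim far corners',onz(t,T(318,172),36),onz(t,T(463,147),36))
print('knob top z',onz(t,T(450,413),89),onz(t,T(403,195),76),onz(t,T(124,71),62),onz(t,T(88,436),52))
```

```text
large top [645.8 -82.1  64.3] res [-0.2  0. ] [ 0.1 -0.2]
small top [485.5 -67.6  52.9] res [ 0.1 -0. ] [-0.   0.1]
boxed top [ 588.6 -203.8   78.2] res [-0.2  0. ] [ 0.1 -0.2]
knob top [ 495.2 -222.8   91.7] res [-0.  0.] [ 0. -0.]
weight [556.1 -79.5  26.3] res [-0.2  0. ] [ 0.1 -0.2]
plate corner nearbracket L [ 444.6 -200.2    7.8] res [ 0.1 -0. ] [-0.1  0.1]
plate corner near R [ 456.7 -265.     9.7] res [-0.4  0. ] [ 0.1 -0.3]
rim +x right [ 612.5 -229.3   48.5] res [ 2.6 -0.4] [-1.2  2.1]
platecorner onz [ 444.7 -200.2   10. ] [ 456.2 -264.8   10. ] [ 443.6 -201.6   10. ] [ 457.1 -265.4   10. ]
rim far corners [ 606.2 -167.4   36. ] [ 617.8 -232.3   36. ]
knob top z [ 494.5 -222.9   89. ] [ 588.7 -203.8   76. ] [646.1 -81.7  62. ] [485.7 -67.6  52. ]
```

The crops confirm the choice: brown with black cap (large) and pale cap (small), while the purple ones are decoys. Triangulated tops (64, 53 and 78 mm) agree with the text to about 2 mm. Next I take wrist views of the box and vials.

Run:
```python
from h import *
np.set_printoptions(precision=2,suppress=True)
th=np.deg2rad(10.6)
ctrl.grip(50,30); print(ctrl.tips_ahead)
for y in (th+np.pi/2,th-np.pi/2):
    print(ctrl.inverse_kinematics([646,-82,160],[np.pi,0,y]),ctrl.inverse_kinematics([540,-213,200],[np.pi,0,y]),ctrl.inverse_kinematics([485,-67,160],[np.pi,0,y]))
```

```text
22.0
[-0.28  0.32  1.71  0.    1.11 -2.04] [-0.55  0.13  1.86  0.    1.15 -2.31] [-0.34 -0.03  2.1   0.    1.06 -2.1 ]
[-0.28  0.32  1.71 -0.    1.11  1.1 ] [-0.55  0.13  1.86 -0.    1.15  0.84] [-0.34 -0.03  2.1  -0.    1.06  1.04]
```

Run:
```python
from h import *
np.set_printoptions(precision=2,suppress=True)
th=np.deg2rad(10.6); O=[np.pi,0,th-np.pi/2]
ctrl.goto([560,-150,260],O); print(ctrl.observe()['t'])
ctrl.goto([500,-222,230],O)
snap('wrist','w1')
ctrl.goto([646,-82,170],O)
snap('wrist','w2')
o=ctrl.observe();print(o['t'],o['tcp_pos'],o['width'],o['ft_force'])
```

```text
3.675
5.1 [645.98 -82.84 170.98] 50.221896357379585 [ 0.23 -0.32  0.58]
```

View pics/w1.png

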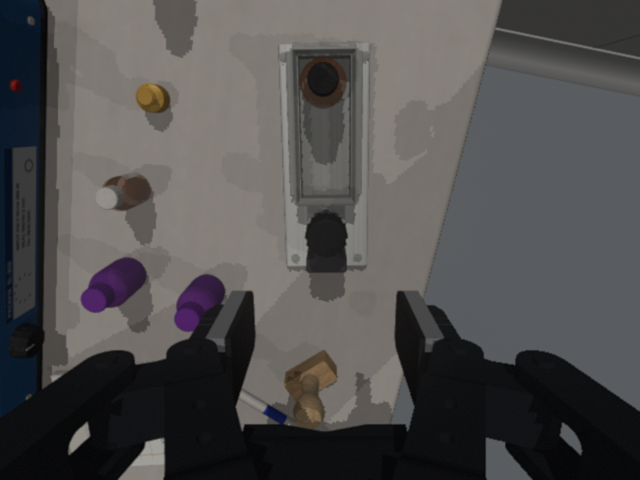

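View pics/w2.png

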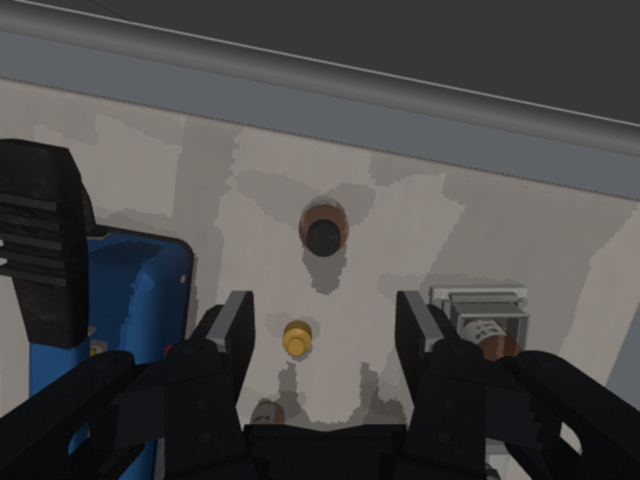

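Run:
```python
from h import *
crop('w1','w1c',265,30,385,280,2.4*1.0)
crop('w1','w1a',270,35,380,145,5.4)
crop('w1','w1b',270,170,380,280,5.4)
crop('w2','w2a',280,180,370,270,6)
```

```text
(no output)
```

View pics/w1a.png

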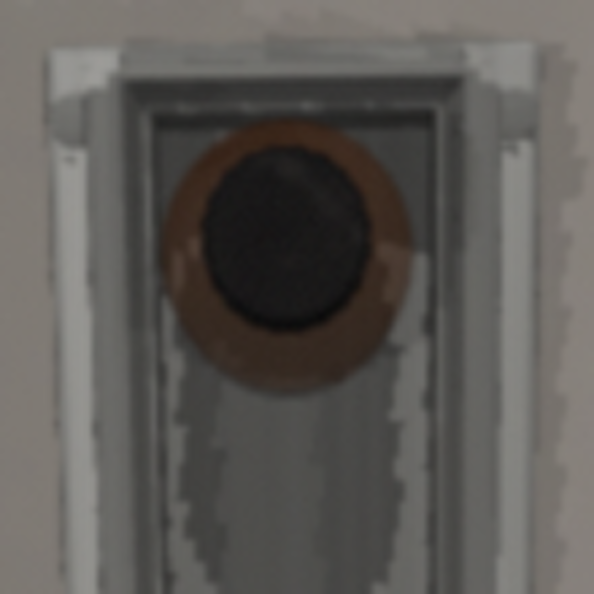

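View pics/w1b.png

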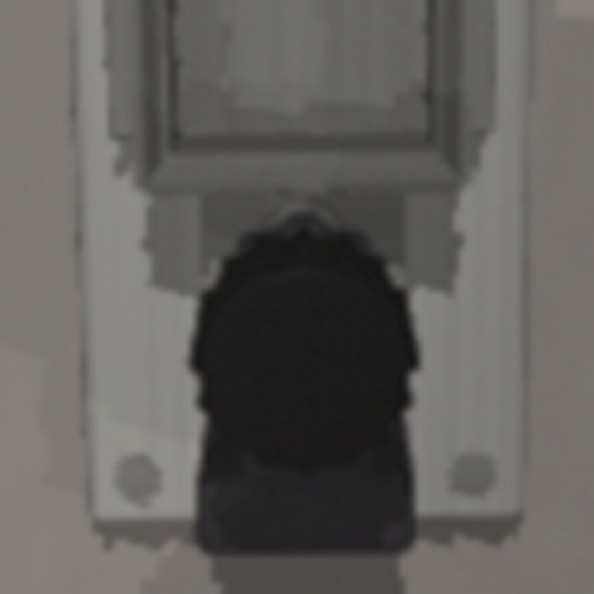

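View pics/w2a.png

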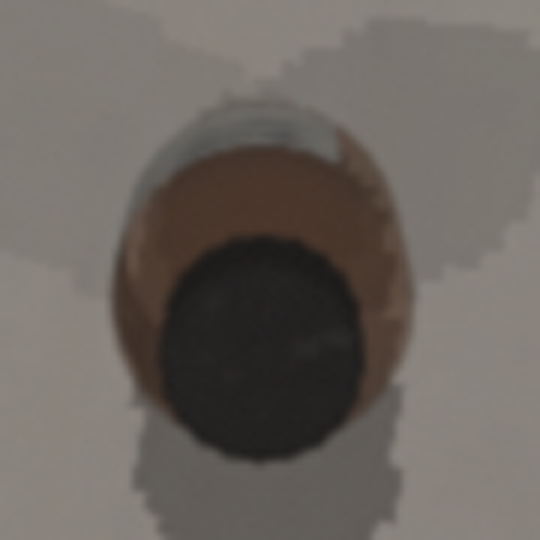

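Run:
```python
from h import *
np.set_printoptions(precision=1,suppress=True)
w1=load('w1');w2=load('w2');s=load('scene0');t=load('top0')
A=lambda x,y:(270+x/5.4-.4,35+y/5.4-.4);B=lambda x,y:(270+x/5.4-.4,170+y/5.4-.4);C=lambda x,y:(280+x/6-.4,180+y/6-.4)
S=lambda x,y:(215+x/4-.4,185+y/4-.4); T=lambda x,y:(270+x/3.75-.4,150+y/3.75-.4)
fl,fr,nl,nr=[onz(w1,p,10) for p in (A(48,45),A(537,42),B(93,520),B(522,519))]
print('plate',fl,fr,nl,nr)
ax=(fl+fr-nl-nr)/2;print('len',np.linalg.norm(ax),'ang',np.degrees(np.arctan2(ax[1],ax[0])), 'w',np.linalg.norm(fl-fr),np.linalg.norm(nl-nr))
u=ax/np.linalg.norm(ax);v=np.array([-u[1],u[0],0])
cen=(fl+fr+nl+nr)/4; org=cen+25*u; org[2]=0; print('origin',org)
D=lambda p:np.array([(p-org)@u,(p-org)@v,p[2]])
fe=[onz(w1,p,14) for p in (A(152,114),A(437,114),B(178,138),B(432,138))]
for p in fe:print('floor corner',p,D(p))
for p in [onz(w1,q,36) for q in (A(112,75),A(475,75),B(140,188),B(465,188))]:print('rim?',D(p))
b1=tri([(w1,A(286,237)),(s,S(648,268)),(t,T(403,195))]);print('boxed',b1,D(b1),D(onz(w1,A(286,237),76)))
k=tri([(w1,B(306,367)),(s,S(466,368)),(t,T(450,411))]);print('knob',k,D(k),D(onz(w1,B(306,367),89)))
l=tri([(w2,C(261,350)),(s,S(592,65)),(t,T(124,71))]);print('large',l,onz(w2,C(261,350),62))
print('exp org from knob', onz(w1,B(306,367),89)+66*u)
```

```text
plate [ 614.5 -165.9   10. ] [ 627.  -231.4   10. ] [ 444.7 -199.6   10. ] [ 457.1 -265.4   10. ]
len 173.2002340859118 ang 11.257369691912096 w 66.69219389890543 66.88843009239365
origin [ 560.4 -210.7    0. ]
floor corner [ 608.  -181.7   14. ] [52.4 19.2 14. ]
floor corner [ 615.  -219.7   14. ] [ 51.8 -19.5  14. ]
floor corner [ 507.  -202.6   14. ] [-50.7  18.4  14. ]
floor corner [ 513.8 -239.4   14. ] [-51.2 -19.1  14. ]
rim? [53.9 22.8 36. ]
rim? [ 53.3 -23.   36. ]
rim? [-54.1  22.6  36. ]
rim? [-54.7 -22.4  36. ]
boxed [ 589.2 -203.7   77.7] [29.6  1.2 77.7] [30.5  1.  76. ]
knob [ 495.6 -223.    91.2] [-65.9   0.6  91.2] [-65.9  -0.1  89. ]
large [648.1 -80.5  60.6] [650.1 -80.4  62. ]
exp org from knob [ 560.5 -210.8   89. ]
```

```bash
cat >> h.py <<'E'
th=np.deg2rad(11.2); OY=[np.pi,0,th-np.pi/2]; OX=[np.pi,0,th]
org=np.array([560.4,-210.8]); U=np.array([np.cos(th),np.sin(th)]); V=np.array([-U[1],U[0]])
def W(x,y): return org+x*U+y*V
def st(m=''):
    o=ctrl.observe(); print(m,'t%.2f'%o['t'],np.round(o['tcp_pos'],1),'w%.1f'%o['width'],np.round(o['ft_force'],1)); return o
E
python3 - <<'E'
from h import *
t=load('top0')
for z in (0,80,100): print(onz(t,(258,267),z), onz(t,(257,195),z))
p=[648,-81]
ctrl.goto([*p,120],OX)
ctrl.line_to([*p,48],rate=120); st('down')
ctrl.grip(20,20); st('closed')
ctrl.grip(50); st('open')
snap('wrist','w3')
E
```

```text
[ 4.86089243e+02 -3.66151251e-01  0.00000000e+00] [613.35693371   4.56896947   0.        ]
[481.81579566 -14.69457808  80.        ] [598.1191161  -10.18462803  80.        ]
[480.74743377 -18.27668478 100.        ] [594.3096617  -13.87302741 100.        ]
down t7.26 [648.5 -81.1  48.5] w50.2 [-0.2  0.2  0.2]
closed t7.56 [649.  -81.3  49.5] w30.3 [-0.1  1.3  3.6]
open t7.88 [647.7 -80.9  47.7] w50.0 [-0.2  0.2  0.8]
```

View pics/w3.png

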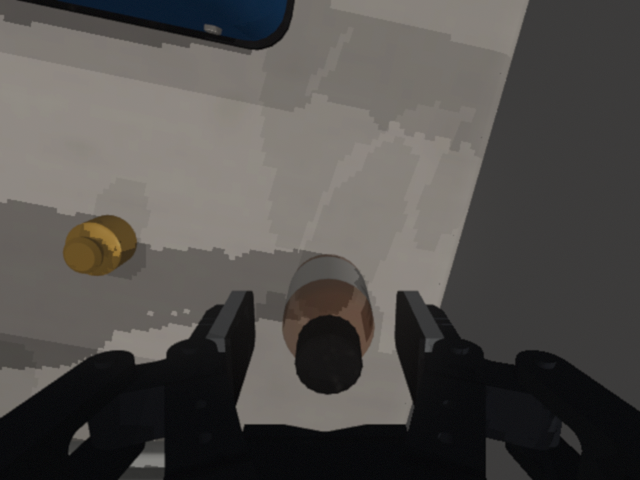

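Run:
```python
from h import *
p=[648,-81]
ctrl.line_to([*p,95],rate=150)
ctrl.goto([*p,95],OY)
ctrl.line_to([*p,48],rate=120); st('down')
ctrl.grip(20,30); o=st('closed')
ctrl.line_to([*p,150],rate=150); st('lift')
w=W(-3.5,0)
ctrl.goto([*w,150],OY); ctrl.wait(0.2);o=st('above'); print((o['tcp_pos'][:2]-org)@U,(o['tcp_pos'][:2]-org)@V)
snap('wrist','w4')
```

```text
down t10.34 [647.9 -81.   47.6] w50.0 [-1.5 -0.9 -0.2]
closed t10.64 [649.  -81.2  49.4] w30.0 [-0.5  0.2  1.1]
lift t11.47 [647.1 -80.8 148.7] w29.9 [-1.   1.1 -0.2]
above t12.36 [ 557.8 -210.2  149.9] w29.9 [-0.5  0.5 -0.4]
-2.392359675894291 1.1136983675187477
```

View pics/w4.png

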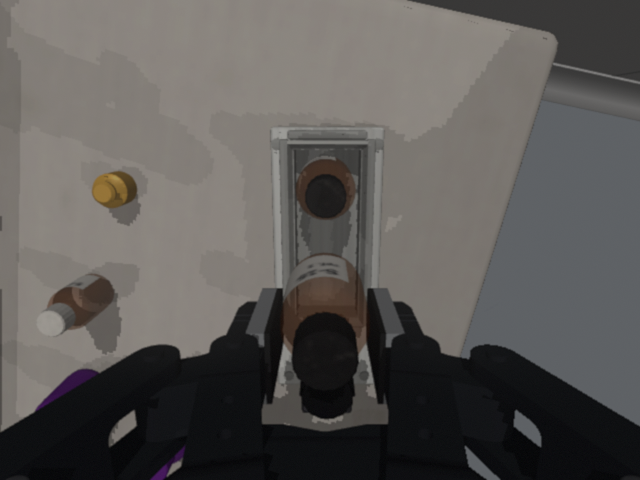

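Run:
```python
from h import *
w=W(-3.5,0)
ctrl.line_to([*w,76],rate=120); ctrl.wait(.1)
O=[ctrl.observe()['tcp_pos'] for _ in range(20)]; O=np.array(O);print(O.mean(0),O.std(0),(O.mean(0)[:2]-org)@U,(O.mean(0)[:2]-org)@V)
print(ctrl.line_to([*w,60],rate=25,f_stop=5)); st('touch')
snap('wrist','w5')
```

```text
[ 557.84052151 -211.97754691   77.32417992] [2.27373675e-13 8.52651283e-14 1.42108547e-14] -2.739453681830406 -0.6579820649537901
True
touch t13.80 [ 556.8 -211.2   63.2] w30.1 [-0.3  0.3  2.6]
```

View pics/w5.png

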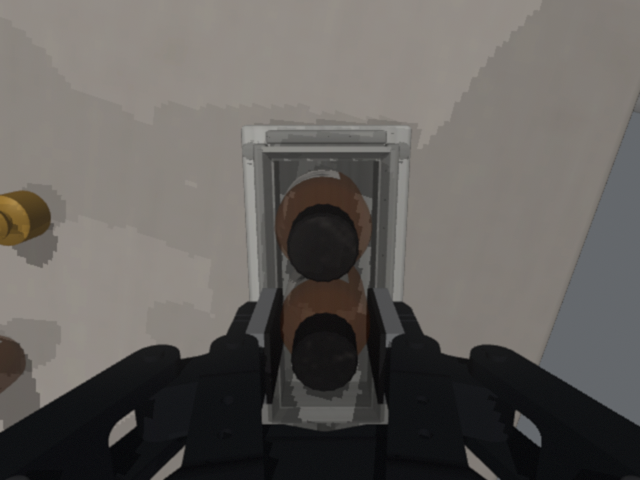

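Run:
```python
from h import *
w=W(-3.5,0)
ctrl.wait(.15);st('hold')
ctrl.grip(48); st('rel')
ctrl.line_to([*w,110],rate=120)
ctrl.goto([*W(-40,0),200],OY)
snap('wrist','w6'); st()
snap('top','top1')
crop('w6','w6c',230,50,430,400,1.7); crop('top1','t1c',345,180,425,300,5)
```

```text
hold t14.00 [ 556.8 -211.2   63.1] w30.0 [-0.1  2.1  4.6]
rel t14.32 [ 555.8 -210.9   61.9] w48.2 [0.3 0.2 0.1]
 t15.38 [ 520.4 -218.2  198.7] w47.7 [ 0.2 -0.1 -0.5]
```

View pics/w6.png

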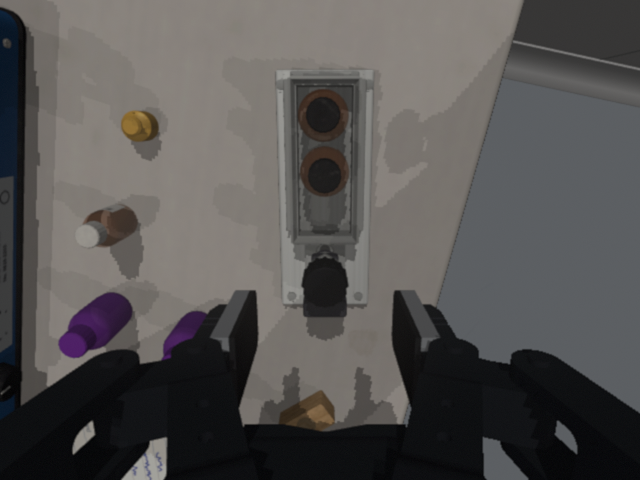

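View pics/t1c.png

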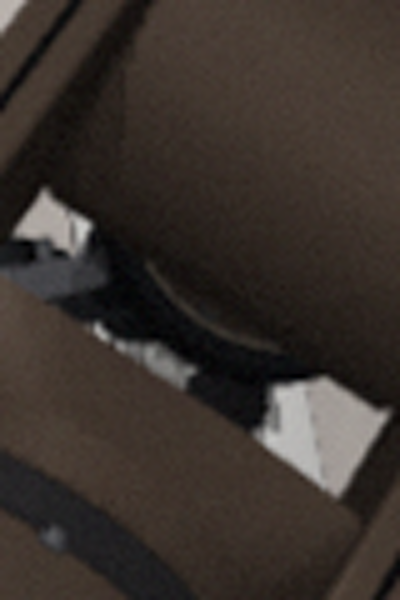

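The large vial stands at (324,175), next to the boxed vial at (322,115). The arm blocks the top view. I measure the remaining gap from a crop.

Run:
```python
from h import *
crop('w6','w6c',270,65,380,175+75,4.3)
```

```text
(no output)
```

View pics/w6c.png

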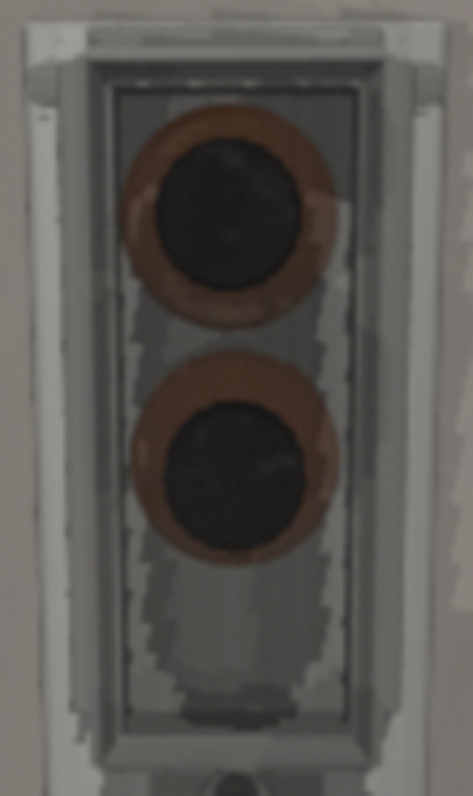

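Run:
```python
from h import *
np.set_printoptions(precision=1,suppress=True)
w=load('w6')
A=lambda x,y:(270+x/4.3-.4,65+y/4.3-.4)
D=lambda p:np.array([(p[:2]-org)@U,(p[:2]-org)@V])
for n,q,z in [('boxed',(228,213),76),('large',(235,476),76),('floor far',(236,92),14),('floor near',(238,722),14),('pl',(22,22),10),('pr',(446,22),10)]: print(n,D(onz(w,A(*q),z)))
```

```text
boxed [30.6  1.2]
large [-3.   0.4]
floor far [50.3  0.2]
floor near [-52.6  -0.1]
pl [61.1 34.2]
pr [ 61.1 -33.2]
```

Run:
```python
from h import *
p=[485.6,-67.8]
ctrl.goto([*p,130],OX)
snap('wrist','w7')
ctrl.line_to([*p,40],rate=120); st('down')
ctrl.grip(15,20); st('closed')
ctrl.grip(48); st('open')
ctrl.line_to([*p,85],rate=150)
ctrl.goto([*p,85],OY)
ctrl.line_to([*p,46.5],rate=120); st('down')
ctrl.grip(15,30); st('closed')
snap('wrist','w8')
```

```text
down t17.60 [486.3 -68.1  40.7] w48.0 [-0.4 -0.3  0.1]
closed t17.92 [486.5 -68.1  41.1] w25.5 [ 0.2 -0.1  2.8]
open t18.27 [485.3 -67.7  39.8] w48.3 [ 1. -0.  0.]
down t20.59 [485.4 -67.7  46.2] w47.6 [ 0.2  0.3 -0.1]
closed t20.92 [486.4 -68.1  47.6] w24.4 [-0.8  0.7  3.2]
```

View pics/w8.png

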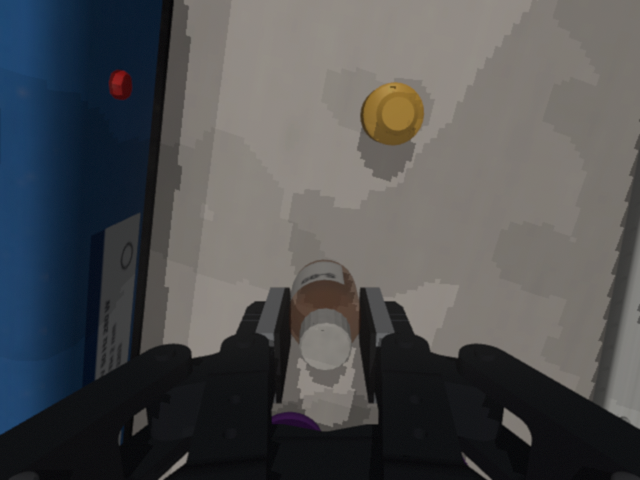

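Run:
```python
from h import *
p=[485.6,-67.8]; w=W(-34.6,0)
ctrl.line_to([*p,150],rate=150); st('lift')
ctrl.goto([*w,150],OY)
ctrl.line_to([*w,80],rate=120); ctrl.wait(.1); st('pre')
snap('wrist','w9')
```

```text
lift t21.81 [484.8 -67.5 148.9] w25.0 [-0.  -0.1 -0.5]
pre t23.31 [ 527.3 -217.9   81.3] w24.6 [-0.7  0.  -0.1]
```

View pics/w9.png

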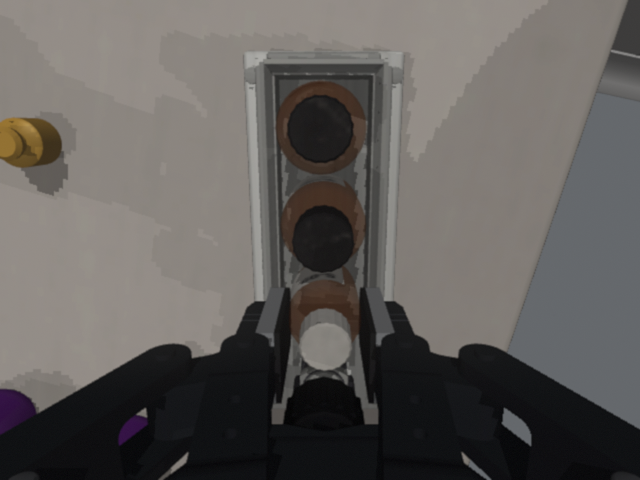

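Run:
```python
from h import *
w=W(-34.6,0)
print(ctrl.line_to([*w,58.5],rate=25,f_stop=4)); st('touch')
ctrl.wait(.15); st('hold')
ctrl.grip(44); st('rel')
ctrl.line_to([*w,140],rate=120)
ctrl.goto([*W(-55,0),200],OY)
snap('wrist','w10'); st()
crop('w10','w10c',270,65,380,300,2.5)
snap('scene','scene1'); crop('scene1','s1c',215,185,415,345,4)
```

```text
True
touch t24.06 [ 526.3 -217.4   61.6] w24.7 [-0.5 -0.5  3.6]
hold t24.21 [ 526.2 -217.3   61.5] w25.0 [-1.5 -0.3  5.1]
rel t24.53 [ 525.  -216.6   60.1] w44.1 [-0.1  0.5  0.1]
 t25.75 [ 506.  -221.3  199.2] w44.0 [-0.5  0.4 -0. ]
```

View pics/w10c.png

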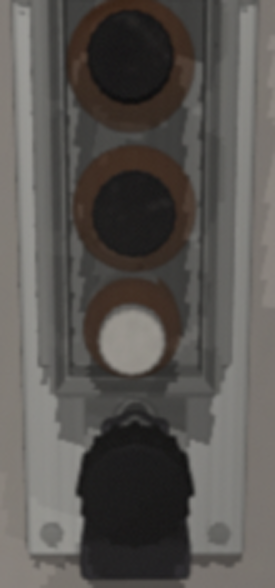

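View pics/s1c.png

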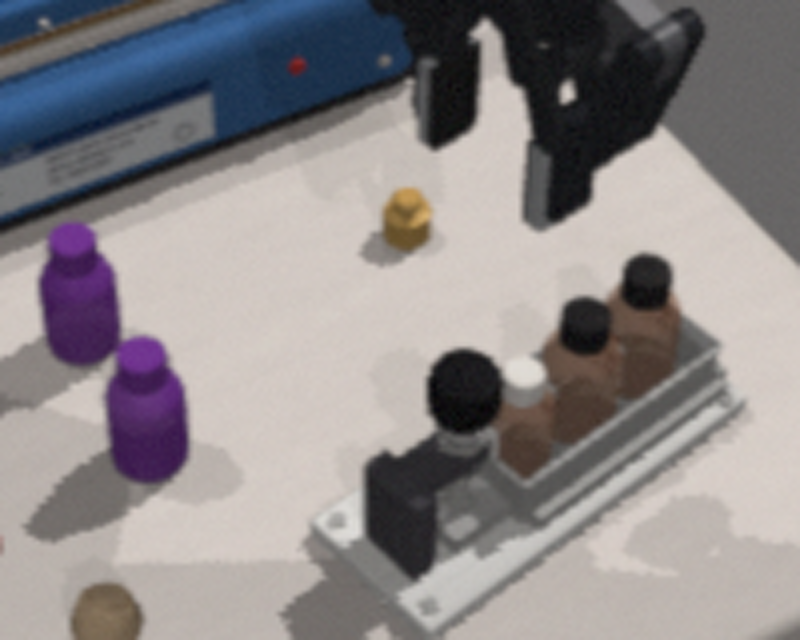

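All three vials stand upright in a row, the box is seated and the weight hasn't moved. Next is the knob.

Run:
```python
from h import *
w=W(-66,0)
ctrl.goto([*w,140],OY)
print(ctrl.line_to([*w,84],rate=100,f_stop=8)); st('down')
ctrl.grip(15,80); st('closed')
ctrl.wait(.2); st()
snap('wrist','w11'); snap('scene','scene2'); crop('scene2','s2c',215,185,415,345,4)
```

```text
False
down t26.86 [ 496.3 -224.    84.8] w44.2 [-0.5 -0.1 -0.7]
closed t27.18 [ 496.3 -223.7   85.5] w23.7 [-1.4  2.7  5.9]
 t27.38 [ 496.3 -223.7   85.5] w23.6 [-0.6  2.3  5.6]
```

View pics/w11.png

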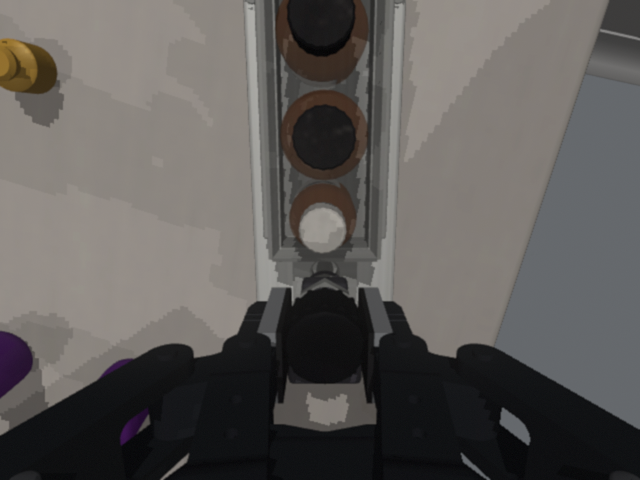

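View pics/s2c.png

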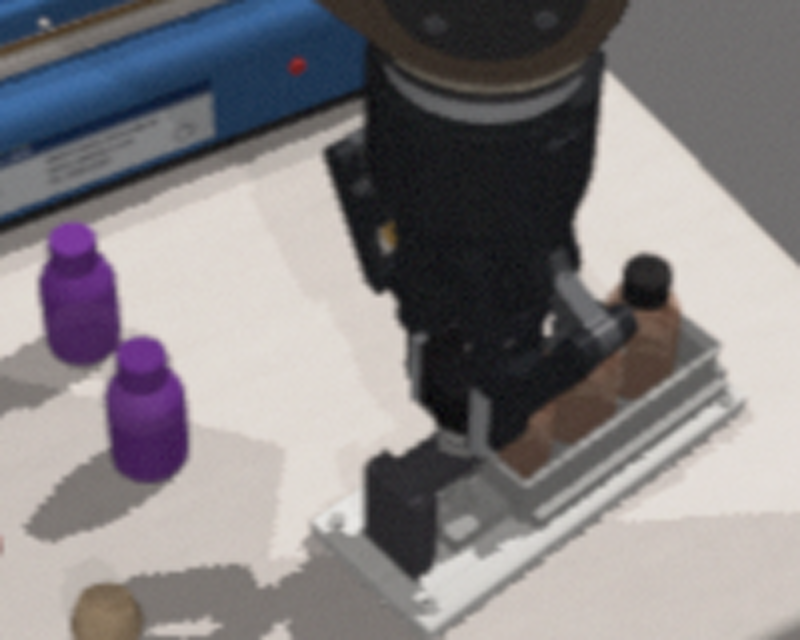

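The knob is gripped between the pads (width 23.6 mm). Now I pull up until the stop.

Run:
```python
from h import *
o=ctrl.observe(); z0=84
w=W(-66,0)
for dz in (6,12,17):
    print(ctrl.line_to([*w,z0+dz],rate=40,f_stop=40)); st(dz)
print(ctrl.line_to([*w,z0+25],rate=20,f_stop=18)); st('stop')
ctrl.wait(.4); st('hold')
snap('wrist','w12'); snap('scene','scene3'); crop('scene3','s3c',215,185,415,345,4)
```

```text
False
6 t27.77 [ 496.2 -223.6   89.8] w23.7 [ 5.6  1.3 -5.2]
False
12 t28.07 [ 496.1 -223.6   95.6] w23.7 [ 5.7  0.5 -6.3]
False
17 t28.35 [ 496.1 -223.6  100.4] w24.0 [ 6.7  0.  -6.7]
True
stop t28.77 [ 496.1 -223.5  104.5] w23.2 [ 5.3 -3.1 -8.4]
hold t29.17 [ 496.1 -223.5  103.8] w23.7 [ 5.  -3.8 -8.2]
```

View pics/w12.png

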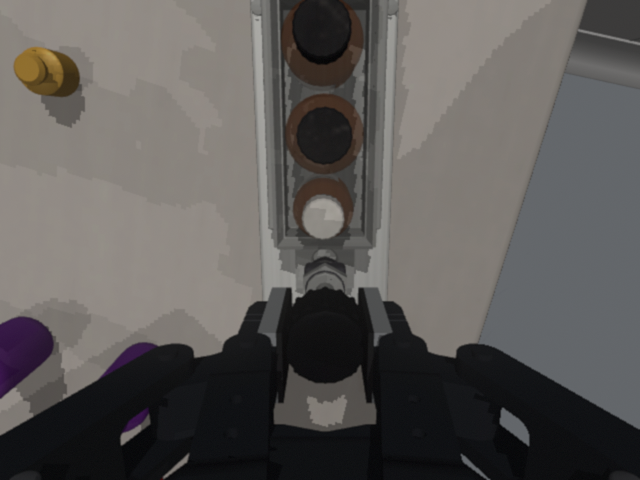

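View pics/s3c.png

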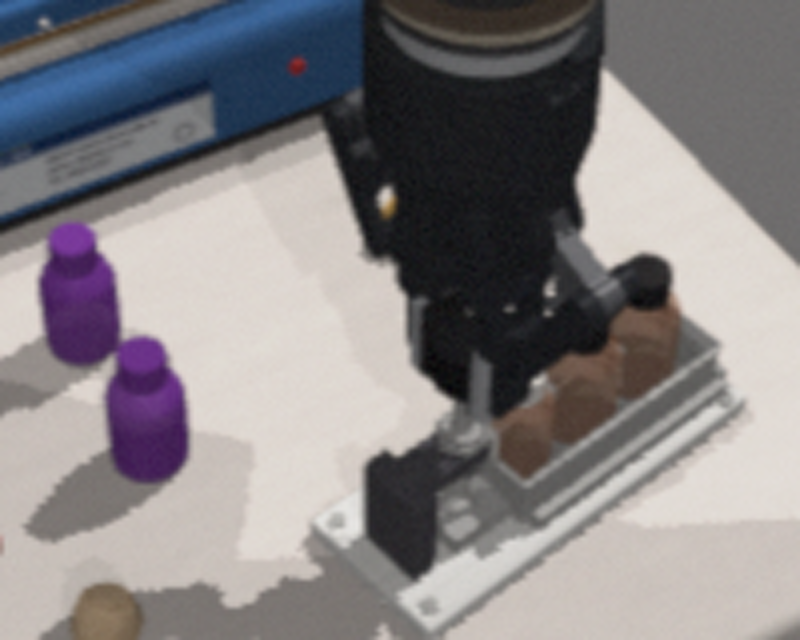

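The stop was felt near z≈104.5, but the arm relaxed to about the spring force alone. I creep up in small steps until it holds a light preload against the stop.

Run:
```python
from h import *
w=W(-66,0)
for z in np.arange(103.5,110,0.5):
    ctrl.line_to([*w,z],rate=15); ctrl.wait(.25); o=st(z)
    f=np.mean([0]) 
    if o['ft_force'][2]<-22: break
ctrl.wait(.5); st('final'); ctrl.wait(.3); st()
snap('wrist','w13'); snap('scene','scene4'); crop('scene4','s4c',215,185,415,345,4)
```

```text
103.5 t29.77 [ 496.1 -223.6  102.6] w23.3 [ 7.1 -0.3 -7.8]
104.0 t30.27 [ 496.1 -223.6  103.1] w23.5 [ 7.5 -0.  -7.8]
104.5 t30.77 [ 496.1 -223.6  103.5] w23.8 [ 6.4 -0.6 -7.8]
105.0 t31.27 [ 496.1 -223.6  104. ] w23.5 [ 6.6 -1.4 -7.5]
105.5 t31.77 [ 496.1 -223.6  104.5] w23.8 [ 7.1  0.2 -8.6]
106.0 t32.27 [ 496.1 -223.6  105. ] w23.5 [ 7.2 -0.7 -8.2]
106.5 t32.77 [ 496.1 -223.6  105.5] w23.7 [ 6.4 -1.8 -9.1]
107.0 t33.27 [ 496.1 -223.6  105.7] w23.7 [ 7.3 -0.4 -9.5]
107.5 t33.77 [ 496.  -223.6  105.7] w23.7 [  9.5  -0.6 -12.4]
108.0 t34.27 [ 496.  -223.5  105.7] w23.4 [ 10.1  -3.  -13.4]
108.5 t34.77 [ 496.  -223.5  105.7] w23.5 [ 10.5  -3.7 -16.8]
109.0 t35.27 [ 495.9 -223.5  105.7] w23.3 [ 11.6  -3.7 -19.2]
109.5 t35.77 [ 495.9 -223.5  105.8] w23.8 [ 13.5  -4.6 -22.4]
final t36.27 [ 495.9 -223.5  105.8] w23.6 [ 13.   -3.6 -22.3]
 t36.57 [ 495.9 -223.5  105.8] w23.7 [ 13.4  -4.  -21.3]
```

View pics/w13.png

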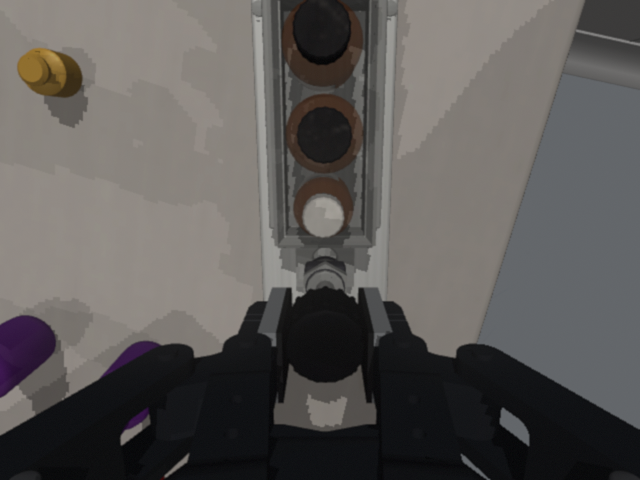

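View pics/scene4.png

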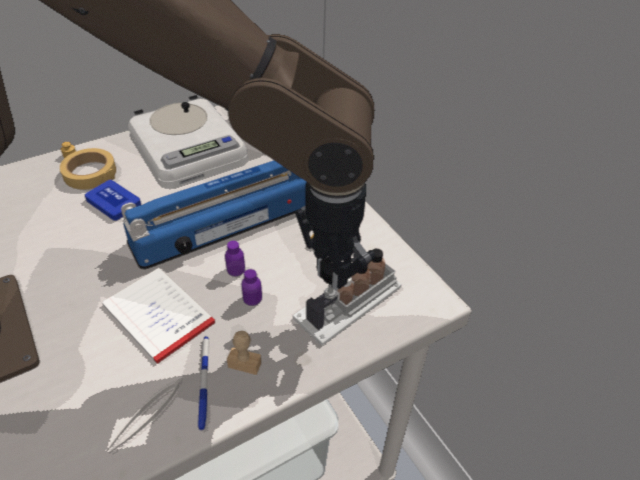

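The stop is clear: z stays at 105.7 (20.2 mm above 85.5) while the force climbs, and the grip isn't slipping. Handing in.

Run:
```python
from h import *
st(); print(ctrl.close_job())
```

```text
t36.67 [ 495.9 -223.5  105.8] w23.5 [ 13.5  -3.9 -21.5]
the job is handed in; nothing more can be done
None
```

I stood the large vial and then the small one upright in the box beside the first vial and let go of both. I then gripped the pin's knob, pulled it straight up to its stop, and handed in the job at about 36.7 s while still holding it there.

**Last checks**
- **Pin:** the tool stopped rising at z ≈ 105.7 mm, 20.2 mm above where I gripped the knob. The pull then grew from about 9 N to 22 N with no slip. I did not see the pin tip itself clear the hole; that follows from the 20 mm of travel.
- **Vials and box:** the last wrist picture shows all three vials standing in a row and the box seated in the dock.
- **Bystanders:** the brass weight, wooden stamp and purple vials looked unmoved in the pictures.

**Disagreements**
- **Large vial position:** the wrist view put it about 4 mm off in x from the fixed cameras. I centred both loose vials by closing the jaws on them once, then turning 90° before the real grip.
- **First pull:** it relaxed about 2 mm short of the stop, so I crept up again until the stop was clear.
- **Sideways pull:** about 13 N of sideways force remained on the knob at the end.

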